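# Set the code and unlock the desk strongbox

### The job

Unlock the strongbox on the desk: roll its three pip-marked thumbwheels, one at a time with light presses and never touching two wheels at once, until left to right (seen from the robot) they show 3, 5 and 2 squarely on top, then gently push the steel latch tab all the way towards the wheels and let go. Leave the mouse, lens cap and small jar alone.

Things in the scene. Friction and masses are not known exactly. Their poses are not given: they have to be found in the camera images.
- strongbox: Grey steel strongbox fixed to the desk, 160 mm (x) by 240 mm (y) by 70 mm high, lid flat at 70 mm. Origin: centre of its underside. At yaw 0 x points away from the robot, y to its left; z up. Three wheels in a row at x = -30 mm, y = +46 (left), 0 (middle), -46 (right), 22 mm clear between them; behind them the latch tab, at x = +48 mm, y = 0.
- wheel_left (a joint): Turn in rad of the left thumbwheel (seen from the robot, looking to +x): smooth black plastic, 48 mm diameter, 24 mm wide, half out of the lid, axle along the box's y. Six faces with 1 to 6 white pips like a die; the face on top is the number set. Number n is on top at (n - 1) x 1.0472. Dragging its top towards the box's +x raises the value, 1 rad per 24 mm. Stops at -0.5 and 5.74.
- wheel_middle (a joint): Turn in rad of the middle thumbwheel (seen from the robot, looking to +x): smooth black plastic, 48 mm diameter, 24 mm wide, half out of the lid, axle along the box's y. Six faces with 1 to 6 white pips like a die; the face on top is the number set. Number n is on top at (n - 1) x 1.0472. Dragging its top towards the box's +x raises the value, 1 rad per 24 mm. Stops at -0.5 and 5.74.
- wheel_right (a joint): Turn in rad of the right thumbwheel (seen from the robot, looking to +x): smooth black plastic, 48 mm diameter, 24 mm wide, half out of the lid, axle along the box's y. Six faces with 1 to 6 white pips like a die; the face on top is the number set. Number n is on top at (n - 1) x 1.0472. Dragging its top towards the box's +x raises the value, 1 rad per 24 mm. Stops at -0.5 and 5.74.
- left_crown (a point): Top of the left wheel at rest (highest point of the rim, mid-width), 90 mm above the desk; axes as the strongbox. All wheels: no clicks; about 2 N of drag at the rim, and they stay where left. Press the top lightly with closed fingertips and drag along the box's x: friction rolls the wheel (the grip varies; pressed too little it slips).
- middle_crown (a point): Top of the middle wheel at rest (highest point of the rim, mid-width), 90 mm above the desk; axes as the strongbox. All wheels: the axle is sprung, the wheel sinks 1 mm per 5 N of press, at most 6 mm. 5 to 12 N is right for rolling; more than 20 N harms it.
- right_crown (a point): Top of the right wheel at rest (highest point of the rim, mid-width), 90 mm above the desk; axes as the strongbox. Only the wheel's upper half is exposed, rising 20 mm above the lid; short steel ticks on the lid mark the line of the top.
- latch (a joint): Travel of the latch in m: 0 as found (locked), 0.015 at its stop (unlocked). It slides along the box's -x, towards the wheels, against about 3 N of friction and stays where it is left. It is blocked after 1 to 3 mm unless every wheel shows its code number to within about 0.2 rad, and then holds them. More than 25 N harms it.
- latch_tab (a point): Centre of the steel latch tab: an upright plate on the lid, 10 mm thick (x), 34 mm wide (y), 24 mm tall (its top 94 mm above the desk). Moves with the latch. Behind it (+x) lie 27 mm of free lid, in front 49 mm up to the wheels. Push low on its far face. Axes as the strongbox.
- mouse_center (a point): Centre, 13 mm above the desk, of a loose white computer mouse 105 x 58 x 26 mm, x along its length. Not part of the work: leave it where it is.
- lens_cap_center (a point): Centre of a loose black lens cap, a disc 60 mm across and 9 mm thick lying on the desk. Not part of the work: leave it where it is.
- pill_jar_center (a point): Centre of a loose small white jar, 40 mm across and 60 mm tall, standing on the desk. Not part of the work: leave it where it is.

How it is judged:
By the outcome, as a careful person would: the job done as asked, in the order asked, and still so for the second after the job is handed in, with the robot touching nothing.
It also fails if it takes over 64 s, if anything falls off the work surface, if the arm or the gripper's body presses on something with over 40 N, if the wrist force passes 120 N, or if a joint passes its speed limit or range.

### The arm

A 7-joint arm with a two-finger parallel gripper is mounted at the origin on the work surface. World frame = base frame: x ahead of the robot, y to its left, z up, the work surface at z = 0. Lengths are in m, angles in rad, forces in N, time in s.
With the tool pointing down it reaches from about 0.35 to 0.9 m from the base axis. Payload 8.1 kg.
Tool frame: the origin (TCP) lies at the very end of the fingers, on their centre line; the grasp point (between the pads) lies 19 mm behind it; z points along the fingers, y is the line along which they close (so a half turn about z gives the same grasp; the last joint's range is limited). The gripper opens to 85 mm and grips with 20 to 120 N. Pads are 22 mm wide; open, the fingers measure 114 mm over their backs; the gripper's body (76 mm by 85 mm) begins 54 mm behind the grasp point. The pads swing forward as they close: fully open they stand 13 mm farther back than shut.
Start: joints at [-1.432, 0.434, 0.025, 1.573, -0.012, 1.134, -0.075], TCP at [0.15, 0.607, 0.231] pointing down, gripper open.
Joint ranges: [-2.62, 2.62], [-0.44, 2.09], [-1.27, 1.32], [0.08, 2.57], [-1.32, 4.46], [0.12, 2], [-2.74, 2.74]. Speed limits (rad/s): [2.22, 2.22, 3.01, 3.01, 3.14, 3.14, 3.14].

### API

Orientations are given as a 3x3 rotation matrix whose columns are the frame's x, y, z axes.
In Python, from station import r gives the robot as it stands.
- The arm moves only by the shell command python3 -m pendant 'ROWS' [FORCE]. ROWS is JSON, a list of rows, each an object of numbers: "dx", "dy", "dz": the shift along the world's x, y, z in m; "rx", "ry", "rz": the turn, a rotation vector about the world's x, y, z in rad; "grip": the closure, from 0 (fully open) to 1 (shut). A call has 1 to 5 rows; each row shifts and turns the commanded pose from where the row before left it; what a row does not reach is not made up. A row lasts 1/12 s, in which the tool goes at most 41.7 mm and 7.16 degrees, less where a joint would pass 70% of its speed; a pose out of reach is approached as far as the arm can. A call with a gripper value outside its range is refused whole. The fingers move at their own pace and stop on an object; FORCE is the grip in N (left out, the last holds). Time passes only in rows, so rows that do not move let the fingers close. It gives the time, the measured TCP pose, the force, the opening and the grip force at its end, in the units of the state.
- r.state(): the state, without advancing time (a new reading comes with each control period).
- r.grab_frame(name): name is "side" or "top"; returns the picture (400x640x3 uint8, red, green, blue); there is no depth.
- r.camera_params(name): a dict with "fov_y" (degrees; the focal length in pixels is half the picture's height over the tangent of half this angle, whatever the lens; pixels are square), "cx", "cy" (the principal point, pixels), "camera_from_world" (4x4, takes a point from world to camera coordinates). Camera axes: x right, y down, z forward; pixel columns grow to the right and rows downward; lengths in m; the calibration is good to about 2 mm. A picture is of the moment at which its call begins. camera_params takes no time and is no camera call.
- r.sign_off(): hands the job in; it is judged then, once.
The state is a dict: "clock": time; "joint_pos": joint angles; "joint_vel": joint speeds; "joint_torque": joint torques, N m; "tool_pos": TCP position; "tool_rot": TCP orientation; "force": force on the tool from outside, world axes, zero at the start; "ft_torque": the same for the moment, N m; "grip_width": opening from 0.0 (shut) to 1.0 (fully open); "grip_force": force on a finger pad.
Only numpy, scipy, OpenCV 4.12 (cv2) and the standard library are available. Lean on these libraries where they do the work, as an engineer would, in place of code of your own. Each camera call takes 0.05 s, during which the arm holds its last target. There are 200 camera calls.

## Working session

There is one attempt and no reset: what is moved stays moved. The work goes in short steps, Python scripts to look and compute and a shell command to move; the robot and the scene stay as the last step left them, time stands still between calls to the robot, and variables do not carry over. Pictures are saved under pics/ and viewed, at most 10 in all, crops included, and the job is handed in when it is done.

```bash
mkdir -p pics; ls; python3 - <<'E'
from station import r
import cv2,numpy as np
for n in("top","side"):
    im=r.grab_frame(n); cv2.imwrite(f"pics/{n}0.png",im[:,:,::-1]); p=r.camera_params(n); print(n,p["fov_y"],p["cx"],p["cy"],np.round(p["camera_from_world"],4).tolist())
s=r.state();print(s["clock"],s["tool_pos"],s["tool_rot"],s["grip_width"],s["force"])
E
```

```text
pics
top 47.37079096551171 327.2185615874275 197.9603171001702 [[-0.0008, -0.9998, -0.0189, 0.0502], [-0.9808, 0.0044, -0.1948, 0.5398], [0.1949, 0.0184, -0.9807, 1.0384], [0.0, 0.0, 0.0, 1.0]]
side 53.94028792382057 316.91399483403154 192.39716708626867 [[0.8377, -0.5461, -0.0018, -0.4187], [-0.3789, -0.5789, -0.7221, 0.2603], [0.3933, 0.6056, -0.6918, 0.6136], [0.0, 0.0, 0.0, 1.0]]
0.1 [0.14958966 0.60637186 0.23062062] [[-9.70894012e-01  2.39509428e-01 -2.28231032e-04]
 [ 2.39509510e-01  9.70893015e-01 -1.39535742e-03]
 [-1.12613342e-04 -1.40940766e-03 -9.99999000e-01]] 1.0024668180490028 [-0.05899077 -0.47380552  0.33036915]
```

View pics/top0.png

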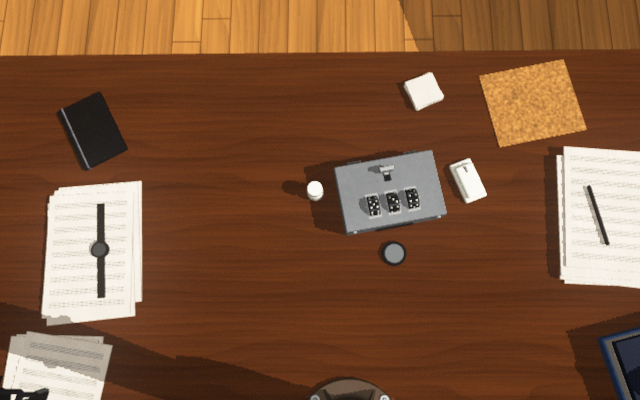

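View pics/side0.png

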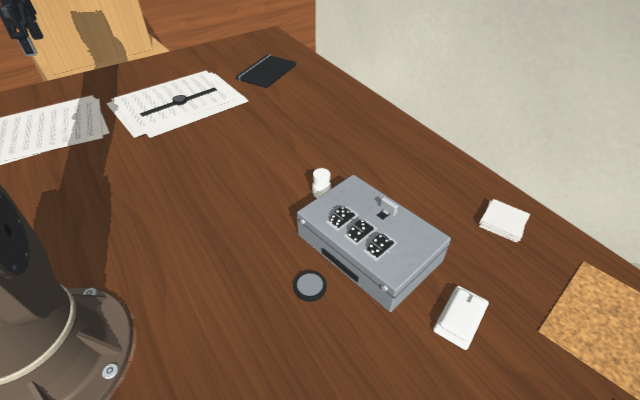

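```bash
cat > h.py <<'E'
import cv2,numpy as np
from station import r
def cam(n):
    p=r.camera_params(n); M=np.array(p["camera_from_world"]); f=200/np.tan(np.radians(p["fov_y"]/2)); return M,f,p["cx"],p["cy"]
def ray(n,uv):
    M,f,cx,cy=cam(n); uv=np.atleast_2d(uv).astype(float)
    d=np.c_[(uv[:,0]-cx)/f,(uv[:,1]-cy)/f,np.ones(len(uv))]@M[:3,:3]
    return -M[:3,:3].T@M[:3,3], d
def onz(n,uv,z):
    o,d=ray(n,uv); return o+d*((z-o[2])/d[:,2])[:,None]
def proj(n,P):
    M,f,cx,cy=cam(n); c=np.atleast_2d(P)@M[:3,:3].T+M[:3,3]; return np.c_[cx+f*c[:,0]/c[:,2],cy+f*c[:,1]/c[:,2]]
E
python3 - <<'E'
from h import *
for n,(x0,y0,x1,y1) in dict(top=(325,140,455,245),side=(290,165,460,315)).items():
    im=r.grab_frame(n); hsv=cv2.cvtColor(im,cv2.COLOR_RGB2HSV)
    m=((hsv[:,:,1]<70)&(hsv[:,:,2]>85)&(hsv[:,:,2]<215)).astype(np.uint8); k=np.zeros_like(m);k[y0:y1,x0:x1]=1;m*=k
    m=cv2.morphologyEx(cv2.morphologyEx(m,cv2.MORPH_OPEN,np.ones((3,3))),cv2.MORPH_CLOSE,np.ones((3,3)))
    c=max(cv2.findContours(m,0,2)[0],key=cv2.contourArea); a=cv2.approxPolyDP(cv2.convexHull(c),4,True)[:,0]
    rr=cv2.minAreaRect(c)
    print(n,cv2.contourArea(c),a.tolist(),rr)
    P=onz(n,a,.07);print(np.round(P,4).tolist(), np.round(np.linalg.norm(P-np.roll(P,-1,0),axis=1),3))
a=cv2.resize(r.grab_frame("top")[150:220,350:440],None,fx=8,fy=8,interpolation=cv2.INTER_CUBIC)
b=cv2.resize(r.grab_frame("side")[190:265,315:410],None,fx=8,fy=8,interpolation=cv2.INTER_CUBIC)
cv2.imwrite("pics/ta.png",a[:,:,::-1]);cv2.imwrite("pics/sa.png",b[:,:,::-1])
E
```

```text
top 6673.0 [[431, 150], [445, 214], [347, 232], [335, 167]] ((390.5000305175781, 191.5), (69.41242218017578, 102.40699768066406), 79.50852966308594)
[[0.6528, -0.2005, 0.07], [0.4973, -0.226, 0.07], [0.4559, 0.0026, 0.07], [0.612, 0.0298, 0.07]] [0.158 0.232 0.158 0.234]
side 11314.5 [[312, 188], [355, 175], [449, 236], [443, 260], [389, 311], [298, 234], [297, 211]] ((370.23785400390625, 232.60693359375), (146.55288696289062, 96.3962631225586), 40.15599822998047)
[[0.5147, 0.0408, 0.07], [0.6113, 0.0251, 0.07], [0.6518, -0.1986, 0.07], [0.604, -0.2301, 0.07], [0.4656, -0.2527, 0.07], [0.4287, -0.0472, 0.07], [0.4565, 0.0026, 0.07]] [0.098 0.227 0.057 0.14  0.209 0.057 0.07 ]
```

View pics/ta.png

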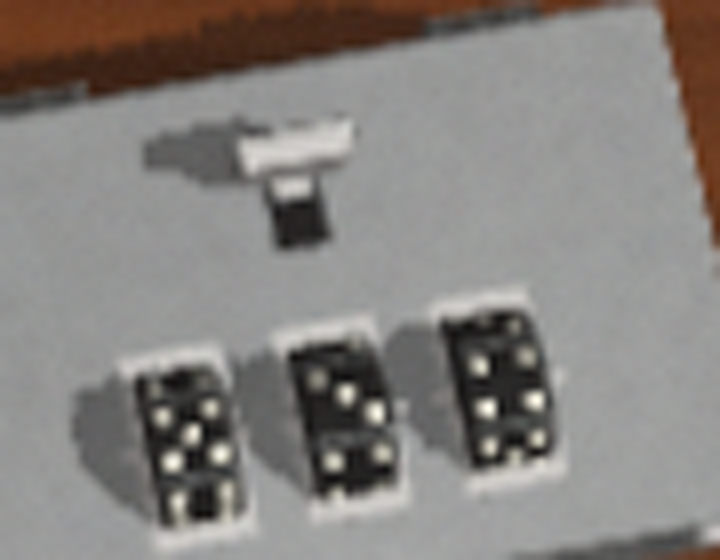

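View pics/sa.png

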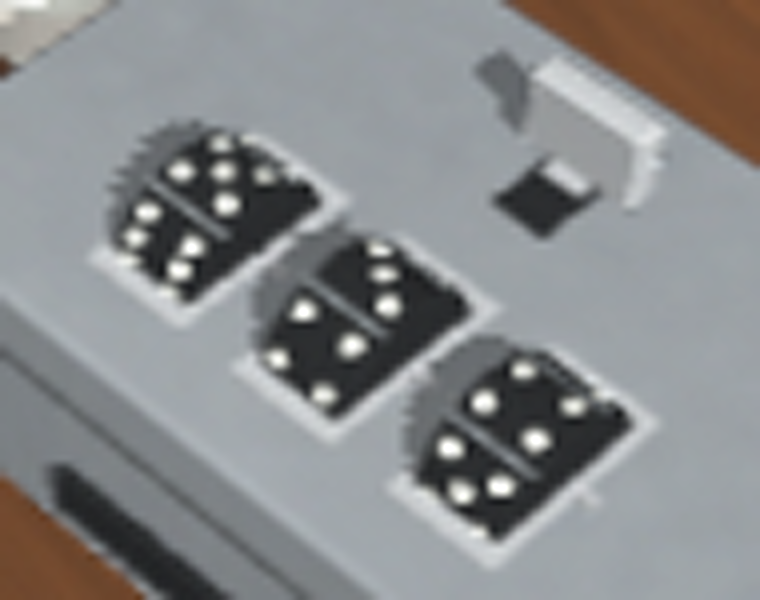

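```bash
cat >> h.py <<'E'
C=np.array([.5545,-.0985,0]);YAW=.172
c,s=np.cos(YAW),np.sin(YAW);R=np.array([[c,-s,0],[s,c,0],[0,0,1]])
def loc(P): return (np.atleast_2d(P)-C)@R
def world(p): return C+np.atleast_2d(p)@R.T
def pips(n,thr=None,corr=np.zeros(2)):
    im=r.grab_frame(n); g=cv2.cvtColor(im,cv2.COLOR_RGB2GRAY); K=8
    G=cv2.resize(g,None,fx=K,fy=K,interpolation=cv2.INTER_CUBIC)
    for nm,y in zip("LMR",(.046,0,-.046)):
        t=np.linspace(-1.2,1.2,15); pts=[[-.03-.024*np.sin(a),y+w,.066+.024*np.cos(a)] for w in(-.012,.012) for a in t]
        hull=cv2.convexHull((K*(proj(n,world(pts))+.5)-.5+K*corr).astype(np.int32))
        m=np.zeros_like(G);cv2.fillConvexPoly(m,hull,1)
        loc_m=cv2.GaussianBlur(G,(0,0),14).astype(int)
        b=((G.astype(int)>np.maximum(loc_m+20,110))*m).astype(np.uint8)
        _,_,st,ce=cv2.connectedComponentsWithStats(b)
        out=[]
        for k in range(1,len(st)):
            if not 40<st[k,4]<400: continue
            uv=(ce[k]+.5)/K-.5-corr; o,d=ray(n,uv); o=loc(o)[0];d=(d@R)[0]
            o2=np.array([o[0]+.03,o[2]-.066]);d2=d[[0,2]]
            A,B,D=d2@d2,o2@d2,o2@o2-.024**2
            if B*B<A*D: continue
            tt=(-B-np.sqrt(B*B-A*D))/A; q=o2+tt*d2
            out.append((round(float(np.arctan2(-q[0],q[1])),2),round(float((o[1]+tt*d[1]-y)*1000),1),int(st[k,4])))
        print(n,nm,sorted(out))
E
python3 - <<'E'
from h import *
tab=onz("top",[[350+297/8-.4,150+140/8]],.094);print("tab top",loc(tab))
tab=onz("side",[[315+600/8,190+100/8]],.094);print("tab side",loc(tab))
# wheel opening frames centers at lid (hand-read)
print(loc(onz("top",np.array([[189,450],[341,415],[499,388]])/8+[350,150],.075)))
pips("top");pips("side")
for n,k in(("jar",(315,190,.03)),("mouse",(467,180,.013)),("cap",(394,253,.005))): print(n,onz("top",[k[:2]],k[2]))
E
```

```text
tab top [[ 0.0497359 -0.0007285  0.094    ]]
tab side [[ 0.04666582 -0.00276284  0.094     ]]
[[-0.03186394  0.04465207  0.075     ]
 [-0.02943616 -0.00096706  0.075     ]
 [-0.02964373 -0.0479126   0.075     ]]
top L [(-0.8, 6.5, 53), (-0.35, -7.4, 238), (-0.34, 6.7, 266), (-0.05, -0.5, 314), (0.23, -7.5, 354), (0.23, 6.4, 398), (0.79, 6.3, 373), (0.81, -7.6, 338)]
top M [(-0.49, 6.3, 133), (-0.22, -0.6, 318), (0.07, -7.5, 371), (0.57, -7.7, 261), (0.57, 6.5, 316), (1.1, 5.8, 110)]
top R [(-0.81, -7.9, 43), (-0.3, -8.0, 226), (-0.29, 6.0, 305), (0.25, 6.5, 371), (0.26, -7.4, 331), (0.73, -7.1, 194), (0.73, 6.8, 238), (1.03, -0.3, 190), (1.17, -8.7, 58)]
side L [(-0.72, 4.3, 159), (-0.68, -10.4, 219), (-0.26, -8.0, 263), (-0.25, 5.8, 239), (0.01, -1.2, 369), (0.79, 6.1, 381), (1.06, -8.1, 378), (1.07, 5.8, 297)]
side M [(-0.78, -3.6, 156), (-0.39, 5.5, 255), (-0.14, -1.2, 340), (1.13, -8.4, 261), (1.14, 5.5, 239)]
side R [(-0.71, -7.9, 115), (-0.22, -7.9, 384), (-0.21, 5.7, 353)]
jar [[0.56470369 0.0792233  0.03      ]]
mouse [[ 0.59203288 -0.29869705  0.013     ]]
cap [[ 0.41203054 -0.11308164  0.005     ]]
```

Top view: box centred near pixel (390,191). The wheels at (373,205), (393,202) and (413,198) show about 5, 3 and 4, and the latch tab is at (387,168). Side view agrees. Estimated turns needed: left −2.11 rad, middle +1.92, right −2.09.

```bash

python3 -m pendant '[{"dx":0.0189,"dy":-0.0332,"rz":-0.058,"grip":1},{"dx":0.0189,"dy":-0.0332,"rz":-0.058,"grip":1},{"dx":0.0189,"dy":-0.0332,"rz":-0.058,"grip":1},{"dx":0.0189,"dy":-0.0332,"rz":-0.058,"grip":1},{"dx":0.0189,"dy":-0.0332,"rz":-0.058,"grip":1}]' 20
python3 -m pendant '[{"dx":0.0189,"dy":-0.0332,"rz":-0.058,"grip":1},{"dx":0.0189,"dy":-0.0332,"rz":-0.058,"grip":1},{"dx":0.0189,"dy":-0.0332,"rz":-0.058,"grip":1},{"dx":0.0189,"dy":-0.0332,"rz":-0.058,"grip":1},{"dx":0.0189,"dy":-0.0332,"rz":-0.058,"grip":1}]'
python3 -m pendant '[{"dx":0.0189,"dy":-0.0332,"rz":-0.058,"grip":1},{"dx":0.0189,"dy":-0.0332,"rz":-0.058,"grip":1},{"dx":0.0189,"dy":-0.0332,"rz":-0.058,"grip":1},{"dx":0.0189,"dy":-0.0332,"rz":-0.058,"grip":1},{"dx":0.0189,"dy":-0.0332,"rz":-0.058,"grip":1}]'
python3 -m pendant '[{"dx":0.0189,"dy":-0.0332,"rz":-0.058,"grip":1},{"dx":0.0189,"dy":-0.0332,"rz":-0.058,"grip":1},{"dx":0.0189,"dy":-0.0332,"rz":-0.058,"grip":1},{"dx":0.0189,"dy":-0.0332,"rz":-0.058,"grip":1},{"dx":0.0189,"dy":-0.0332,"rz":-0.058,"grip":1}]'
python3 -m pendant '[{"dz":-0.03,"grip":1},{"dz":-0.03,"grip":1},{"dz":-0.03,"grip":1},{"grip":1}]'
cat >> h.py <<'E'
def st():
    s=r.state();T=np.array(s["tool_rot"]);print("t",round(s["clock"],2),"loc",np.round(loc(s["tool_pos"])[0]*1000,1),"yaw",round(float(np.arctan2(T[1,1],T[0,1])-YAW),3),"zax",np.round(T[:,2],3),"F",np.round(np.array(s["force"])@R,1),"gw",round(float(s["grip_width"]),2))
E
python3 -c "
from h import *
st()
a=r.grab_frame('side')[100:300,200:460];cv2.imwrite('pics/s1.png',cv2.resize(a,None,fx=3,fy=3)[:,:,::-1])"
```

```text
t 0.4 loc [-278.2  764.2  231.2] yaw 1.157 zax [-0. -0. -1.] F [-0.3  0.5  0.9] gw 1.0$[0]: bad value
$[0]: bad value
$[0]: bad value
$[0]: bad value
$[0]: bad value
```

View pics/s1.png

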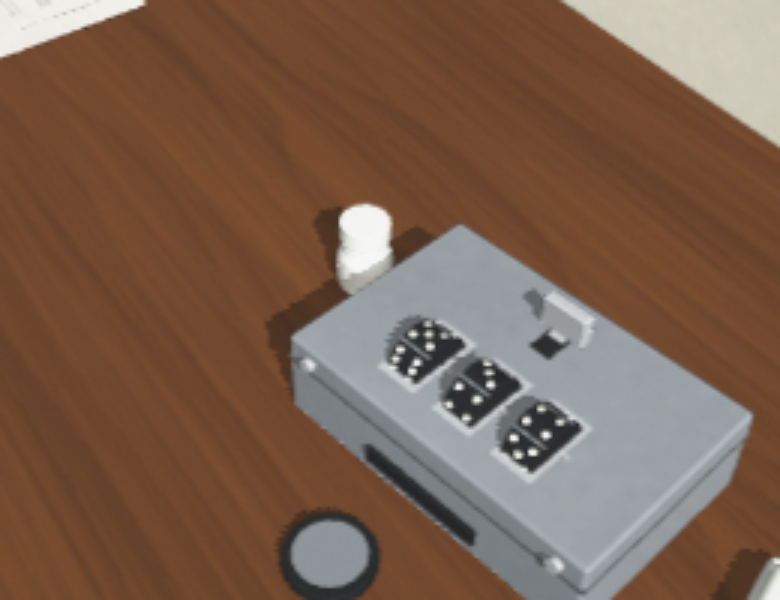

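All calls were refused and the arm hasn't moved. I'll find out which value was rejected.

```bash
python3 -m pendant '[{"grip":1.0}]' ; python3 -m pendant '[{"grip":0.99}]';python3 -m pendant '[{"dz":0.001}]'; python3 -m pendant '[{"dx":0.0,"dy":0,"dz":0,"rx":0,"ry":0,"rz":0,"grip":0.99}]'
```

```text
clock: 0.53
tool_pos: [0.1497, 0.6068, 0.2313]
tool_rot: [[-0.971, 0.24, -0.0], [0.24, 0.971, -0.0], [0.0, -0.0, -1.0]]
force: [0.6, 0.4, -0.3]
grip_width: 0.884
grip_force: 0.0$[0]: bad value
$[0]: bad value
$[0]: bad value
```

```bash
python3 -m pendant --help 2>&1 | head -20; python3 -m pendant '[{"dx":0.02,"dy":-0.03,"dz":0.0,"rx":0.0,"ry":0.0,"rz":-0.05,"grip":1.0}]'
```

```text
invalid input: not JSON, or not a number
clock: 0.62
tool_pos: [0.1643, 0.581, 0.2308]
tool_rot: [[-0.96, 0.28, -0.003], [0.28, 0.96, 0.003], [0.004, 0.002, -1.0]]
force: [-0.5, -0.1, 0.3]
grip_width: 0.745
grip_force: 0.0
```

```bash
python3 -m pendant '[{"dx":0.02,"dy":-0.03,"rz":-0.05,"grip":1.0}]'
```

```text
$[0]: bad value
```

```bash
python3 -m pendant '[{"dx":0.02,"dy":-0.03,"dz":0.0,"rx":0.0,"ry":0.0,"rz":-0.05,"grip":1.0}]'; echo; python3 -m pendant '[{"dx":0.02,"dy":-0.03,"rz":-0.05}]'; python3 -m pendant '[{"grip":1.0}]'
```

```text
clock: 0.7
tool_pos: [0.1884, 0.5473, 0.2308]
tool_rot: [[-0.943, 0.334, -0.001], [0.334, 0.943, 0.0], [0.001, 0.0, -1.0]]
force: [1.7, 0.3, 0.1]
grip_width: 0.608
grip_force: 0.0
$[0]: bad value
$[0]: bad value
```

```bash
python3 -m pendant '[{"dx":0.02,"dy":-0.03,"dz":0.0,"rx":0.0,"ry":0.0,"rz":-0.05,"grip":1.0}]'; echo; python3 -m pendant '[{"dx":0.02,"dy":-0.03,"dz":0.0,"rx":0.0,"ry":0.0,"rz":-0.05,"grip":1.0}]'; echo; sleep 5; python3 -m pendant '[{"dx":0.02,"dy":-0.03,"dz":0.0,"rx":0.0,"ry":0.0,"rz":-0.05,"grip":1}]'
```

```text
clock: 0.78
tool_pos: [0.21, 0.5159, 0.2311]
tool_rot: [[-0.924, 0.383, 0.0], [0.383, 0.924, -0.0], [-0.0, -0.0, -1.0]]
force: [1.4, -0.0, -0.3]
grip_width: 0.452
grip_force: 0.0

clock: 0.87
tool_pos: [0.2303, 0.4854, 0.2313]
tool_rot: [[-0.903, 0.43, 0.0], [0.43, 0.903, 0.0], [-0.0, 0.0, -1.0]]
force: [1.0, -0.8, -0.4]
grip_width: 0.297
grip_force: 0.0

clock: 0.95
tool_pos: [0.2504, 0.4553, 0.2314]
tool_rot: [[-0.88, 0.474, 0.0], [0.474, 0.88, 0.0], [0.0, 0.0, -1.0]]
force: [0.7, -0.2, 0.4]
grip_width: 0.14
grip_force: 0.0
```

Rows need all seven keys. Continuing to a point above the left wheel.

```bash

python3 -m pendant '[{"dx":0.0198,"dy":-0.0366,"dz":0,"rx":0,"ry":0,"rz":-0.0646,"grip":1},{"dx":0.0198,"dy":-0.0366,"dz":0,"rx":0,"ry":0,"rz":-0.0646,"grip":1},{"dx":0.0198,"dy":-0.0366,"dz":0,"rx":0,"ry":0,"rz":-0.0646,"grip":1},{"dx":0.0198,"dy":-0.0366,"dz":0,"rx":0,"ry":0,"rz":-0.0646,"grip":1},{"dx":0.0198,"dy":-0.0366,"dz":0,"rx":0,"ry":0,"rz":-0.0646,"grip":1}]' | head -3
python3 -m pendant '[{"dx":0.0198,"dy":-0.0366,"dz":0,"rx":0,"ry":0,"rz":-0.0646,"grip":1},{"dx":0.0198,"dy":-0.0366,"dz":0,"rx":0,"ry":0,"rz":-0.0646,"grip":1},{"dx":0.0198,"dy":-0.0366,"dz":0,"rx":0,"ry":0,"rz":-0.0646,"grip":1},{"dx":0.0198,"dy":-0.0366,"dz":0,"rx":0,"ry":0,"rz":-0.0646,"grip":1},{"dx":0.0198,"dy":-0.0366,"dz":0,"rx":0,"ry":0,"rz":-0.0646,"grip":1}]' |head -3
python3 -m pendant '[{"dx":0.0198,"dy":-0.0366,"dz":0,"rx":0,"ry":0,"rz":-0.0646,"grip":1},{"dx":0.0198,"dy":-0.0366,"dz":0,"rx":0,"ry":0,"rz":-0.0646,"grip":1},{"dx":0.0198,"dy":-0.0366,"dz":0,"rx":0,"ry":0,"rz":-0.0646,"grip":1},{"dx":0.0198,"dy":-0.0366,"dz":0,"rx":0,"ry":0,"rz":-0.0646,"grip":1},{"dx":0,"dy":0,"dz":0,"rx":0,"ry":0,"rz":0,"grip":1}]'
python3 -c "
from h import *
st()"
```

```text
clock: 1.37
tool_pos: [0.3493, 0.272, 0.2316]
tool_rot: [[-0.684, 0.73, 0.0], [0.73, 0.684, 0.001], [0.0, 0.001, -1.0]]
clock: 1.78
tool_pos: [0.4483, 0.0889, 0.2318]
tool_rot: [[-0.417, 0.909, 0.001], [0.909, 0.417, 0.001], [0.0, 0.001, -1.0]]
clock: 2.2
tool_pos: [0.5294, -0.0642, 0.2322]
tool_rot: [[-0.161, 0.987, 0.004], [0.987, 0.161, -0.005], [-0.005, 0.003, -1.0]]
force: [0.3, 0.4, 0.2]
grip_width: 0.002
grip_force: 0.0
t 2.2 loc [-18.8  38.1 232.2] yaw -0.01 zax [ 0.004 -0.005 -1.   ] F [0.3 0.4 0.2] gw 0.0
```

```bash

python3 -m pendant '[{"dx":-0.002,"dy":0.008,"dz":-0.03,"rx":0,"ry":0,"rz":0.01,"grip":1},{"dx":0,"dy":0,"dz":-0.03,"rx":0,"ry":0,"rz":0,"grip":1},{"dx":0,"dy":0,"dz":-0.03,"rx":0,"ry":0,"rz":0,"grip":1},{"dx":0,"dy":0,"dz":-0.02,"rx":0,"ry":0,"rz":0,"grip":1},{"dx":0,"dy":0,"dz":0,"rx":0,"ry":0,"rz":0,"grip":1}]' >/dev/null
python3 -c "
from h import *
st()
a=r.grab_frame('side')[130:270,280:440];cv2.imwrite('pics/s2.png',cv2.resize(a,None,fx=4,fy=4)[:,:,::-1])
st()"
```

```text
t 2.62 loc [-23.   56.1 117.9] yaw 0.013 zax [-0.006 -0.    -1.   ] F [-0.8  0.4  0.9] gw 0.0
t 2.67 loc [-21.8  55.5 120. ] yaw 0.012 zax [-0.004 -0.    -1.   ] F [ 0.8 -0.3  0.5] gw 0.0
```

View pics/s2.png

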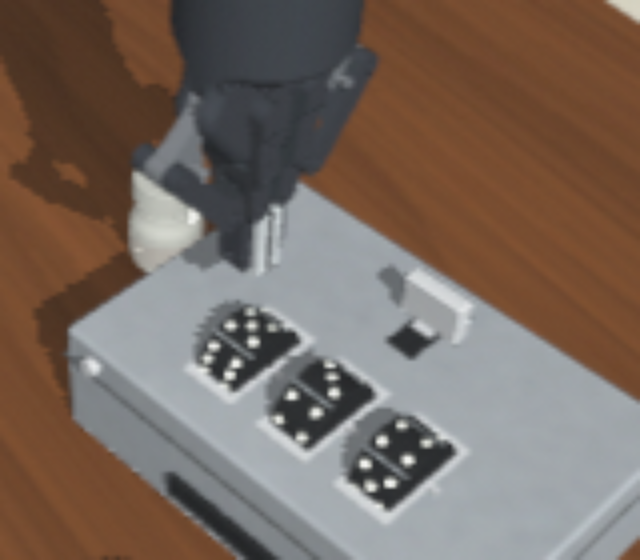

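Side view: the tip hovers left and behind of the left wheel (tip at about (260,265) in the crop, wheel at (250,345)). Tip is about 15 mm deep, clear of everything. Correcting 9.5 mm sideways and descending.

```bash

python3 -m pendant '[{"dx":0.0055,"dy":-0.0087,"dz":-0.012,"rx":0,"ry":0,"rz":-0.012,"grip":1},{"dx":0,"dy":0,"dz":-0.012,"rx":0,"ry":0,"rz":0,"grip":1},{"dx":0,"dy":0,"dz":0,"rx":0,"ry":0,"rz":0,"grip":1},{"dx":0,"dy":0,"dz":0,"rx":0,"ry":0,"rz":0,"grip":1}]' >/dev/null
python3 -c "
from h import *
st()"
python3 -m pendant '[{"dx":0,"dy":0,"dz":-0.003,"rx":0,"ry":0,"rz":0,"grip":1},{"dx":0,"dy":0,"dz":0,"rx":0,"ry":0,"rz":0,"grip":1}]' >/dev/null
python3 -c "
from h import *
st()"
```

```text
t 3.0 loc [-16.1  45.7  98.5] yaw 0.001 zax [ 0.001  0.    -1.   ] F [-0.4  0.   1.5] gw 0.0
t 3.17 loc [-16.   45.9  95.2] yaw 0.001 zax [ 0.001  0.    -1.   ] F [ 0.9 -0.2 -0.7] gw -0.0
```

```bash

python3 -m pendant '[{"dx":-0.004,"dy":-0.0007,"dz":-0.003,"rx":0,"ry":0,"rz":0,"grip":1},{"dx":0,"dy":0,"dz":-0.002,"rx":0,"ry":0,"rz":0,"grip":1},{"dx":0,"dy":0,"dz":0,"rx":0,"ry":0,"rz":0,"grip":1}]' >/dev/null
python3 -c "
from h import *
st()"
python3 -m pendant '[{"dx":0,"dy":0,"dz":-0.001,"rx":0,"ry":0,"rz":0,"grip":1},{"dx":0,"dy":0,"dz":0,"rx":0,"ry":0,"rz":0,"grip":1}]' >/dev/null
python3 -c "
from h import *
st()"
```

```text
t 3.42 loc [-21.   45.8  89.3] yaw 0.0 zax [-0.  0. -1.] F [-1.6 -0.2  1.5] gw -0.0
t 3.58 loc [-20.5  45.8  88.5] yaw 0.0 zax [ 0.  0. -1.] F [-2.1  0.5  5.4] gw 0.0
```

```bash

python3 -m pendant '[{"dx":-0.002,"dy":-0.0003,"dz":-0.0005,"rx":0,"ry":0,"rz":0,"grip":1},{"dx":-0.004,"dy":-0.0007,"dz":0,"rx":0,"ry":0,"rz":0,"grip":1},{"dx":-0.004,"dy":-0.0007,"dz":0,"rx":0,"ry":0,"rz":0,"grip":1}]' >/dev/null
python3 -c "
from h import *
st()"
python3 -m pendant '[{"dx":-0.004,"dy":-0.0007,"dz":0,"rx":0,"ry":0,"rz":0,"grip":1},{"dx":-0.004,"dy":-0.0007,"dz":0,"rx":0,"ry":0,"rz":0,"grip":1},{"dx":0,"dy":0,"dz":0,"rx":0,"ry":0,"rz":0,"grip":1}]' >/dev/null
python3 -c "
from h import *
st()
pips('top');st();pips('side')"
```

```text
t 3.83 loc [-28.8  45.7  88.6] yaw 0.001 zax [ 0.004  0.    -1.   ] F [2.5 1.4 5.9] gw 0.0
t 4.08 loc [-38.1  45.6  88.5] yaw 0.0 zax [ 0.002  0.    -1.   ] F [0.6 0.9 5.5] gw 0.0
top L []
top M []
top R []
t 4.13 loc [-38.   45.6  88.5] yaw 0.001 zax [ 0.002  0.    -1.   ] F [0.4 0.4 5.8] gw -0.0
side L [(1.01, 5.4, 360)]
side M [(-0.77, -3.6, 161), (-0.4, 5.6, 258), (-0.14, -1.2, 347), (1.13, -8.4, 265), (1.14, 5.5, 241)]
side R [(-0.71, -7.9, 116), (-0.22, -7.9, 395), (-0.21, 5.7, 367)]
```

```bash

python3 -m pendant '[{"dx":-0.003,"dy":-0.0005,"dz":0,"rx":0,"ry":0,"rz":0,"grip":1},{"dx":0,"dy":0,"dz":0,"rx":0,"ry":0,"rz":0,"grip":1},{"dx":0,"dy":0,"dz":0.008,"rx":0,"ry":0,"rz":0,"grip":1},{"dx":0.011,"dy":0.0019,"dz":0.008,"rx":0,"ry":0,"rz":0,"grip":1},{"dx":0.011,"dy":0.0019,"dz":0,"rx":0,"ry":0,"rz":0,"grip":1}]' >/dev/null
python3 -m pendant '[{"dx":0.02,"dy":0.0035,"dz":0,"rx":0,"ry":0,"rz":0,"grip":1},{"dx":0,"dy":0,"dz":0,"rx":0,"ry":0,"rz":0,"grip":1}]' >/dev/null
python3 -c "
from h import *
pips('side');pips('top');st()"
```

```text
side L [(0.32, -3.2, 312), (1.1, -8.4, 359), (1.11, 5.8, 306)]
side M [(-0.77, -3.6, 163), (-0.4, 5.6, 258), (-0.14, -1.2, 346), (1.13, -8.4, 265), (1.14, 5.5, 240)]
side R [(-0.71, -7.9, 115), (-0.22, -7.9, 395), (-0.21, 5.7, 368)]
top L []
top M []
top R [(-0.81, -7.9, 41), (-0.3, -8.0, 224), (0.25, 6.3, 346), (0.26, -7.4, 334), (0.73, -7.2, 193), (0.73, 6.9, 241), (1.03, -0.3, 186), (1.16, -8.6, 62)]
t 4.87 loc [  0.9  45.8 103.9] yaw 0.001 zax [-0. -0. -1.] F [-0.8 -0.1 -0.2] gw 0.0
```

No slip: the left wheel turned −0.83 rad over a 20 mm stroke. Second stroke next.

```bash

python3 -m pendant '[{"dx":-0.0197,"dy":-0.0034,"dz":0,"rx":0,"ry":0,"rz":0,"grip":1},{"dx":0,"dy":0,"dz":-0.012,"rx":0,"ry":0,"rz":0,"grip":1},{"dx":0,"dy":0,"dz":-0.002,"rx":0,"ry":0,"rz":0,"grip":1},{"dx":0,"dy":0,"dz":-0.0015,"rx":0,"ry":0,"rz":0,"grip":1},{"dx":0,"dy":0,"dz":0,"rx":0,"ry":0,"rz":0,"grip":1}]' >/dev/null
python3 -c "
from h import *
st()"
python3 -m pendant '[{"dx":-0.003,"dy":-0.0005,"dz":-0.0002,"rx":0,"ry":0,"rz":0,"grip":1},{"dx":-0.004,"dy":-0.0007,"dz":0,"rx":0,"ry":0,"rz":0,"grip":1},{"dx":-0.004,"dy":-0.0007,"dz":0,"rx":0,"ry":0,"rz":0,"grip":1},{"dx":-0.004,"dy":-0.0007,"dz":0,"rx":0,"ry":0,"rz":0,"grip":1},{"dx":-0.004,"dy":-0.0007,"dz":0,"rx":0,"ry":0,"rz":0,"grip":1}]' >/dev/null
python3 -c "
from h import *
st()"
python3 -m pendant '[{"dx":-0.0025,"dy":-0.0004,"dz":0,"rx":0,"ry":0,"rz":0,"grip":1},{"dx":0,"dy":0,"dz":0,"rx":0,"ry":0,"rz":0,"grip":1},{"dx":0,"dy":0,"dz":0.008,"rx":0,"ry":0,"rz":0,"grip":1},{"dx":0.011,"dy":0.0019,"dz":0.008,"rx":0,"ry":0,"rz":0,"grip":1},{"dx":0.011,"dy":0.0019,"dz":0,"rx":0,"ry":0,"rz":0,"grip":1}]' >/dev/null
python3 -m pendant '[{"dx":0.02,"dy":0.0035,"dz":0,"rx":0,"ry":0,"rz":0,"grip":1},{"dx":0,"dy":0,"dz":0,"rx":0,"ry":0,"rz":0,"grip":1}]' >/dev/null
sed -i 's/<400: continue/<460: continue/' h.py
python3 -c "
from h import *
st();pips('side')"
```

```text
t 5.28 loc [-19.3  45.8  88.6] yaw 0.0 zax [-0.  0. -1.] F [-0.6  1.3  3.7] gw 0.0
t 5.7 loc [-38.1  45.6  88.7] yaw 0.001 zax [ 0.002 -0.    -1.   ] F [ 1.7 -0.7  5.1] gw -0.0
t 6.28 loc [  4.6  46.5 104.6] yaw 0.002 zax [ 0.002 -0.    -1.   ] F [1.2 0.3 0.7] gw 0.0
side L [(-0.81, -8.6, 142), (-0.65, 5.6, 149), (-0.42, -1.1, 131), (-0.16, -8.6, 352), (0.1, -4.9, 111), (0.1, 4.2, 86), (0.35, 6.0, 447), (0.9, 5.8, 434)]
side M [(-0.77, -3.6, 162), (-0.4, 5.5, 256), (-0.14, -1.2, 345), (0.64, 5.9, 454), (1.13, -8.4, 266), (1.14, 5.5, 240)]
side R [(-0.71, -7.9, 116), (-0.22, -7.9, 398), (-0.21, 5.7, 363), (1.09, -1.3, 454)]
```

```bash

python3 -m pendant '[{"dx":-0.0146,"dy":-0.0026,"dz":0,"rx":0,"ry":0,"rz":0,"grip":1},{"dx":-0.0146,"dy":-0.0026,"dz":0,"rx":0,"ry":0,"rz":0,"grip":1},{"dx":0,"dy":0,"dz":-0.012,"rx":0,"ry":0,"rz":0,"grip":1},{"dx":0,"dy":0,"dz":-0.002,"rx":0,"ry":0,"rz":0,"grip":1},{"dx":0,"dy":0,"dz":-0.0017,"rx":0,"ry":0,"rz":0,"grip":1}]' >/dev/null
python3 -m pendant '[{"dx":0,"dy":0,"dz":0,"rx":0,"ry":0,"rz":0,"grip":1}]' >/dev/null
python3 -c "
from h import *
st()"
python3 -m pendant '[{"dx":-0.0034,"dy":-0.0006,"dz":0,"rx":0,"ry":0,"rz":0,"grip":1},{"dx":-0.0034,"dy":-0.0006,"dz":0,"rx":0,"ry":0,"rz":0,"grip":1},{"dx":-0.0034,"dy":-0.0006,"dz":0,"rx":0,"ry":0,"rz":0,"grip":1},{"dx":0,"dy":0,"dz":0,"rx":0,"ry":0,"rz":0,"grip":1},{"dx":0,"dy":0,"dz":0,"rx":0,"ry":0,"rz":0,"grip":1}]' >/dev/null
python3 -c "
from h import *
st()"
python3 -m pendant '[{"dx":0,"dy":0,"dz":0.008,"rx":0,"ry":0,"rz":0,"grip":1},{"dx":0,"dy":0,"dz":0.016,"rx":0,"ry":0,"rz":0,"grip":1},{"dx":0.02,"dy":0.0035,"dz":0.016,"rx":0,"ry":0,"rz":0,"grip":1},{"dx":0.035,"dy":0.006,"dz":0,"rx":0,"ry":0,"rz":0,"grip":1},{"dx":0,"dy":0,"dz":0,"rx":0,"ry":0,"rz":0,"grip":1}]' >/dev/null
python3 -c "
from h import *
st();pips('side');pips('top')"
```

```text
t 6.83 loc [-28.5  45.9  88.6] yaw 0.001 zax [-0.001  0.    -1.   ] F [-2.1  0.7  6.4] gw 0.0
t 7.25 loc [-38.6  45.8  88.6] yaw 0.001 zax [-0.  0. -1.] F [0.9 1.7 5. ] gw -0.0
t 7.67 loc [ 23.2  46.3 129.9] yaw 0.003 zax [ 0.005 -0.    -1.   ] F [1.1 1.4 0.8] gw -0.0
side L [(-0.74, -5.0, 403), (-0.34, 6.0, 206), (-0.09, -1.3, 327), (1.15, 5.1, 136), (1.16, -8.7, 114)]
side M [(-0.77, -3.7, 162), (-0.4, 5.5, 260), (-0.14, -1.2, 347), (0.64, 5.9, 453), (1.13, -8.4, 265), (1.14, 5.5, 240)]
side R [(-0.71, -7.9, 117), (-0.22, -7.9, 396), (-0.21, 5.7, 367), (1.09, -1.3, 454)]
top L []
top M []
top R [(-0.3, -8.0, 223), (-0.28, 6.1, 298), (0.25, 6.5, 364), (0.26, -7.4, 333), (0.73, -7.1, 193), (0.73, 6.9, 237), (1.03, -0.4, 186), (1.16, -8.6, 61)]
```

```bash

python3 -m pendant '[{"dx":-0.0269,"dy":-0.028,"dz":0,"rx":0,"ry":0,"rz":0,"grip":1},{"dx":-0.0269,"dy":-0.028,"dz":0,"rx":0,"ry":0,"rz":0,"grip":1},{"dx":0,"dy":0,"dz":-0.02,"rx":0,"ry":0,"rz":0,"grip":1},{"dx":0,"dy":0,"dz":-0.014,"rx":0,"ry":0,"rz":0,"grip":1},{"dx":0,"dy":0,"dz":0,"rx":0,"ry":0,"rz":0,"grip":1}]' >/dev/null
python3 -m pendant '[{"dx":0,"dy":0,"dz":0,"rx":0,"ry":0,"rz":0,"grip":1}]' >/dev/null
python3 -c "
from h import *
st()"
```

```text
t 8.27 loc [-46.8  -0.2  94.1] yaw -0.0 zax [-0.003  0.    -1.   ] F [-0.4  0.1  0.1] gw 0.0
```

```bash

python3 -m pendant '[{"dx":0.006,"dy":0.001,"dz":0,"rx":0,"ry":0,"rz":0,"grip":1},{"dx":0,"dy":0,"dz":-0.004,"rx":0,"ry":0,"rz":0,"grip":1},{"dx":0,"dy":0,"dz":-0.0018,"rx":0,"ry":0,"rz":0,"grip":1},{"dx":0,"dy":0,"dz":0,"rx":0,"ry":0,"rz":0,"grip":1}]' >/dev/null
python3 -c "
from h import *
st()"
python3 -m pendant '[{"dx":0.003,"dy":0.0005,"dz":-0.0002,"rx":0,"ry":0,"rz":0,"grip":1},{"dx":0.004,"dy":0.0007,"dz":0,"rx":0,"ry":0,"rz":0,"grip":1},{"dx":0.004,"dy":0.0007,"dz":0,"rx":0,"ry":0,"rz":0,"grip":1},{"dx":0.004,"dy":0.0007,"dz":0,"rx":0,"ry":0,"rz":0,"grip":1},{"dx":0.004,"dy":0.0007,"dz":0,"rx":0,"ry":0,"rz":0,"grip":1}]' >/dev/null
python3 -c "
from h import *
st()"
python3 -m pendant '[{"dx":0.0025,"dy":0.0004,"dz":0,"rx":0,"ry":0,"rz":0,"grip":1},{"dx":0,"dy":0,"dz":0,"rx":0,"ry":0,"rz":0,"grip":1},{"dx":0,"dy":0,"dz":0.008,"rx":0,"ry":0,"rz":0,"grip":1},{"dx":0,"dy":0,"dz":0.008,"rx":0,"ry":0,"rz":0,"grip":1},{"dx":0,"dy":0,"dz":0,"rx":0,"ry":0,"rz":0,"grip":1}]' >/dev/null
python3 -c "
from h import *
st();pips('side')"
```

```text
t 8.6 loc [-38.1  -0.3  88.9] yaw 0.001 zax [ 0.002 -0.    -1.   ] F [1.7 0.4 3.9] gw -0.0
t 9.02 loc [-20.1  -0.2  88.6] yaw 0.0 zax [-0.001  0.    -1.   ] F [-1.5  1.3  4.8] gw 0.0
t 9.43 loc [-16.7  -1.  106.1] yaw 0.0 zax [ 0.002 -0.    -1.   ] F [-0.  -1.3  0.1] gw -0.0
side L [(-0.78, -2.0, 56), (-0.73, -9.6, 145), (-0.72, 3.2, 74), (-0.36, 6.1, 247), (-0.1, -1.3, 332), (1.15, 5.1, 138), (1.16, -8.7, 114)]
side M [(-0.74, -6.6, 128), (-0.2, -8.2, 361), (-0.18, 6.1, 335), (0.6, 9.6, 66), (0.85, 5.7, 453), (1.11, -1.3, 357)]
side R [(-0.71, -7.9, 116), (-0.22, -7.9, 397), (-0.21, 5.7, 371), (1.09, -1.3, 456)]
```

```bash

python3 -m pendant '[{"dx":-0.0246,"dy":-0.0043,"dz":0,"rx":0,"ry":0,"rz":0,"grip":1},{"dx":0,"dy":0.0005,"dz":-0.012,"rx":0,"ry":0,"rz":0,"grip":1},{"dx":0,"dy":0,"dz":-0.003,"rx":0,"ry":0,"rz":0,"grip":1},{"dx":0,"dy":0,"dz":-0.001,"rx":0,"ry":0,"rz":0,"grip":1},{"dx":0,"dy":0,"dz":0,"rx":0,"ry":0,"rz":0,"grip":1}]' >/dev/null
python3 -c "
from h import *
st()"
python3 -m pendant '[{"dx":0.004,"dy":0.0007,"dz":-0.0002,"rx":0,"ry":0,"rz":0,"grip":1},{"dx":0.004,"dy":0.0007,"dz":0,"rx":0,"ry":0,"rz":0,"grip":1},{"dx":0.004,"dy":0.0007,"dz":0,"rx":0,"ry":0,"rz":0,"grip":1},{"dx":0.004,"dy":0.0007,"dz":0,"rx":0,"ry":0,"rz":0,"grip":1},{"dx":0.004,"dy":0.0007,"dz":0,"rx":0,"ry":0,"rz":0,"grip":1}]' >/dev/null
python3 -c "
from h import *
st()"
python3 -m pendant '[{"dx":0.003,"dy":0.0005,"dz":0,"rx":0,"ry":0,"rz":0,"grip":1},{"dx":0,"dy":0,"dz":0,"rx":0,"ry":0,"rz":0,"grip":1},{"dx":0,"dy":0,"dz":0.008,"rx":0,"ry":0,"rz":0,"grip":1},{"dx":0,"dy":0,"dz":0.016,"rx":0,"ry":0,"rz":0,"grip":1},{"dx":0,"dy":0,"dz":0,"rx":0,"ry":0,"rz":0,"grip":1}]' >/dev/null
python3 -c "
from h import *
st();pips('side')"
```

```text
t 9.9 loc [-42.5   0.3  88.3] yaw 0.001 zax [-0.001  0.    -1.   ] F [-3.6  1.5  3. ] gw -0.0
t 10.32 loc [-20.6   0.4  88.8] yaw 0.001 zax [ 0.001  0.    -1.   ] F [-2.4  2.4  3.9] gw 0.0
t 10.73 loc [-17.6  -0.9 114.7] yaw -0.0 zax [ 0.003 -0.001 -1.   ] F [ 1.1 -0.7  0.6] gw -0.0
side L [(-0.7, -11.3, 255), (-0.69, 0.2, 252), (-0.35, 6.0, 241), (-0.1, -1.3, 334), (1.15, 5.1, 136), (1.16, -8.7, 116)]
side M [(-0.65, 5.8, 173), (-0.63, -8.6, 181), (-0.2, -8.3, 338), (-0.18, 6.0, 310), (0.08, -1.2, 416), (0.59, -3.5, 432), (0.84, 5.7, 422), (1.11, -8.3, 337), (1.11, 5.6, 287)]
side R [(-0.71, -7.9, 116), (-0.22, -7.9, 398), (-0.21, 5.7, 370), (1.09, -1.3, 454)]
```

```bash

python3 -m pendant '[{"dx":0.0033,"dy":-0.0222,"dz":0,"rx":0,"ry":0,"rz":0,"grip":1},{"dx":0.0033,"dy":-0.0222,"dz":0,"rx":0,"ry":0,"rz":0,"grip":1},{"dx":0,"dy":0,"dz":-0.012,"rx":0,"ry":0,"rz":0,"grip":1},{"dx":0,"dy":0,"dz":-0.006,"rx":0,"ry":0,"rz":0,"grip":1},{"dx":0,"dy":0,"dz":0,"rx":0,"ry":0,"rz":0,"grip":1}]' >/dev/null
python3 -m pendant '[{"dx":0,"dy":0,"dz":0,"rx":0,"ry":0,"rz":0,"grip":1}]' >/dev/null
python3 -c "
from h import *
st()"
```

```text
t 11.28 loc [-20.4 -43.7  93.5] yaw 0.001 zax [-0.002  0.001 -1.   ] F [ 0.3 -0.2 -0.7] gw 0.0
```

```bash

python3 -m pendant '[{"dx":0.0018,"dy":-0.0019,"dz":0,"rx":0,"ry":0,"rz":0,"grip":1},{"dx":0,"dy":0,"dz":-0.0035,"rx":0,"ry":0,"rz":0,"grip":1},{"dx":0,"dy":0,"dz":-0.0017,"rx":0,"ry":0,"rz":0,"grip":1},{"dx":0,"dy":0,"dz":0,"rx":0,"ry":0,"rz":0,"grip":1}]' >/dev/null
python3 -c "
from h import *
st()"
python3 -m pendant '[{"dx":-0.004,"dy":-0.0007,"dz":-0.0002,"rx":0,"ry":0,"rz":0,"grip":1},{"dx":-0.004,"dy":-0.0007,"dz":0,"rx":0,"ry":0,"rz":0,"grip":1},{"dx":-0.004,"dy":-0.0007,"dz":0,"rx":0,"ry":0,"rz":0,"grip":1},{"dx":-0.004,"dy":-0.0007,"dz":0,"rx":0,"ry":0,"rz":0,"grip":1},{"dx":-0.004,"dy":-0.0007,"dz":0,"rx":0,"ry":0,"rz":0,"grip":1}]' >/dev/null
python3 -c "
from h import *
st()"
python3 -m pendant '[{"dx":-0.003,"dy":-0.0005,"dz":0,"rx":0,"ry":0,"rz":0,"grip":1},{"dx":0,"dy":0,"dz":0,"rx":0,"ry":0,"rz":0,"grip":1},{"dx":0,"dy":0,"dz":0.008,"rx":0,"ry":0,"rz":0,"grip":1},{"dx":0.012,"dy":0.002,"dz":0.008,"rx":0,"ry":0,"rz":0,"grip":1},{"dx":0.011,"dy":0.002,"dz":0,"rx":0,"ry":0,"rz":0,"grip":1}]' >/dev/null
python3 -m pendant '[{"dx":0,"dy":0,"dz":0,"rx":0,"ry":0,"rz":0,"grip":1}]' >/dev/null
python3 -c "
from h import *
st();pips('side')"
```

```text
t 11.62 loc [-18.1 -46.8  89. ] yaw 0.001 zax [ 0.001 -0.    -1.   ] F [0.4 0.5 2.4] gw 0.0
t 12.03 loc [-39.2 -47.   89.1] yaw 0.0 zax [ 0.001  0.    -1.   ] F [1.5 0.3 2.9] gw -0.0
t 12.53 loc [-15.7 -46.7 105.3] yaw 0.002 zax [ 0.002 -0.    -1.   ] F [-0.2 -0.3 -0.8] gw 0.0
side L [(-0.77, -4.6, 248), (-0.35, 6.4, 148), (-0.08, -1.4, 300), (1.15, 5.1, 137), (1.16, -8.7, 117)]
side M [(-0.61, 5.3, 225), (-0.6, -9.0, 219), (-0.21, -8.2, 353), (-0.18, 6.0, 316), (0.08, -1.2, 418), (0.59, -3.6, 449), (0.84, 5.7, 424), (1.1, 5.6, 291), (1.11, -8.3, 340)]
side R [(-0.84, -1.3, 63), (-0.82, -9.0, 56), (-0.51, 5.6, 272), (-0.2, -0.9, 365), (1.1, -8.3, 410), (1.1, 5.6, 386)]
```

```bash

python3 -m pendant '[{"dx":-0.002,"dy":0.0002,"dz":-0.012,"rx":0,"ry":0,"rz":0,"grip":1},{"dx":0,"dy":0,"dz":-0.003,"rx":0,"ry":0,"rz":0,"grip":1},{"dx":0,"dy":0,"dz":-0.0015,"rx":0,"ry":0,"rz":0,"grip":1},{"dx":0,"dy":0,"dz":0,"rx":0,"ry":0,"rz":0,"grip":1}]' >/dev/null
python3 -c "
from h import *
st()"
python3 -m pendant '[{"dx":-0.004,"dy":-0.0007,"dz":-0.0005,"rx":0,"ry":0,"rz":0,"grip":1},{"dx":-0.004,"dy":-0.0007,"dz":0,"rx":0,"ry":0,"rz":0,"grip":1},{"dx":-0.004,"dy":-0.0007,"dz":0,"rx":0,"ry":0,"rz":0,"grip":1},{"dx":-0.004,"dy":-0.0007,"dz":0,"rx":0,"ry":0,"rz":0,"grip":1},{"dx":-0.004,"dy":-0.0007,"dz":0,"rx":0,"ry":0,"rz":0,"grip":1}]' >/dev/null
python3 -c "
from h import *
st()"
python3 -m pendant '[{"dx":-0.003,"dy":-0.0005,"dz":0,"rx":0,"ry":0,"rz":0,"grip":1},{"dx":0,"dy":0,"dz":0,"rx":0,"ry":0,"rz":0,"grip":1},{"dx":0,"dy":0,"dz":0.008,"rx":0,"ry":0,"rz":0,"grip":1},{"dx":0.012,"dy":0.002,"dz":0.008,"rx":0,"ry":0,"rz":0,"grip":1},{"dx":0.011,"dy":0.002,"dz":0,"rx":0,"ry":0,"rz":0,"grip":1}]' >/dev/null
python3 -m pendant '[{"dx":0,"dy":0,"dz":0,"rx":0,"ry":0,"rz":0,"grip":1}]' >/dev/null
python3 -c "
from h import *
st();pips('side')"
```

```text
t 12.92 loc [-21.  -46.3  88.2] yaw 0.0 zax [-0.001  0.    -1.   ] F [-1.8  1.8  7.5] gw 0.0
t 13.33 loc [-40.  -46.4  88.5] yaw 0.001 zax [ 0.002  0.    -1.   ] F [2.7 0.7 5. ] gw -0.0
t 13.83 loc [-17.6 -46.1 104.3] yaw 0.002 zax [ 0.002 -0.    -1.   ] F [ 0.3 -0.1  0.2] gw 0.0
side L [(-0.77, -5.1, 245), (-0.35, 6.4, 150), (-0.08, -1.5, 268), (1.15, 5.1, 141), (1.16, -8.7, 117)]
side M [(-0.62, -8.7, 146), (-0.61, 5.2, 227), (-0.21, -8.2, 361), (-0.19, 6.0, 324), (0.08, -1.2, 418), (0.59, -3.6, 447), (0.84, 5.7, 423), (1.1, 5.6, 292), (1.11, -8.2, 338)]
side R [(-0.64, 5.6, 216), (-0.14, -8.2, 459)]
```

```bash

python3 -m pendant '[{"dx":-0.007,"dy":-0.0012,"dz":-0.012,"rx":0,"ry":0,"rz":0,"grip":1},{"dx":0,"dy":0,"dz":-0.002,"rx":0,"ry":0,"rz":0,"grip":1},{"dx":0,"dy":0,"dz":-0.002,"rx":0,"ry":0,"rz":0,"grip":1},{"dx":0,"dy":0,"dz":0,"rx":0,"ry":0,"rz":0,"grip":1}]' >/dev/null
python3 -c "
from h import *
st()"
python3 -m pendant '[{"dx":-0.0033,"dy":-0.0006,"dz":0,"rx":0,"ry":0,"rz":0,"grip":1},{"dx":-0.0033,"dy":-0.0006,"dz":0,"rx":0,"ry":0,"rz":0,"grip":1},{"dx":-0.0033,"dy":-0.0006,"dz":0,"rx":0,"ry":0,"rz":0,"grip":1},{"dx":0,"dy":0,"dz":0,"rx":0,"ry":0,"rz":0,"grip":1},{"dx":0,"dy":0,"dz":0,"rx":0,"ry":0,"rz":0,"grip":1}]' >/dev/null
python3 -c "
from h import *
st()"
python3 -m pendant '[{"dx":0,"dy":0,"dz":0.008,"rx":0,"ry":0,"rz":0,"grip":1},{"dx":0,"dy":0,"dz":0.02,"rx":0,"ry":0,"rz":0,"grip":1},{"dx":0.03,"dy":-0.028,"dz":0.02,"rx":0,"ry":0,"rz":0,"grip":1},{"dx":0.03,"dy":-0.028,"dz":0.02,"rx":0,"ry":0,"rz":0,"grip":1},{"dx":0.03,"dy":-0.028,"dz":0,"rx":0,"ry":0,"rz":0,"grip":1}]' >/dev/null
python3 -m pendant '[{"dx":0,"dy":0,"dz":0,"rx":0,"ry":0,"rz":0,"grip":1}]' >/dev/null
python3 -c "
from h import *
st();pips('side');pips('top')
a=cv2.resize(r.grab_frame('side')[190:265,315:410],None,fx=8,fy=8,interpolation=cv2.INTER_CUBIC);cv2.imwrite('pics/s3.png',a[:,:,::-1])"
```

```text
t 14.22 loc [-28.1 -46.5  87.9] yaw -0.0 zax [-0.001  0.    -1.   ] F [-1.8  1.5  8.8] gw -0.0
t 14.63 loc [-37.3 -46.5  88.4] yaw 0.0 zax [ 0.001  0.    -1.   ] F [-0.6  0.7  6.8] gw -0.0
t 15.13 loc [  35.4 -145.7  154.1] yaw -0.002 zax [ 0.004 -0.006 -1.   ] F [-0.5  0.9 -0.7] gw -0.01
side L [(-0.74, -5.0, 411), (-0.34, 6.0, 211), (-0.09, -1.3, 333), (1.15, 5.0, 141), (1.16, -8.7, 117)]
side M [(-0.65, 5.8, 173), (-0.63, -8.6, 186), (-0.2, -8.2, 343), (-0.18, 5.9, 312), (0.07, -1.2, 421), (0.6, 7.5, 47), (0.84, 5.7, 427), (1.1, 5.7, 292), (1.11, -8.3, 342)]
side R [(-0.85, -3.9, 45), (-0.28, 5.8, 323), (1.18, -9.3, 57)]
top L [(-0.45, 6.2, 275), (-0.17, -0.5, 338), (0.1, -7.3, 372), (0.63, 6.6, 296), (0.64, -7.2, 283), (1.13, 6.0, 68), (1.14, -7.7, 46)]
top M [(-0.78, 6.1, 60), (-0.76, -8.1, 128), (-0.29, -8.0, 265), (-0.28, 6.0, 304), (-0.0, -0.8, 309), (0.28, 6.3, 351), (0.29, -7.5, 318), (0.88, 6.2, 424)]
top R []
```

View pics/s3.png

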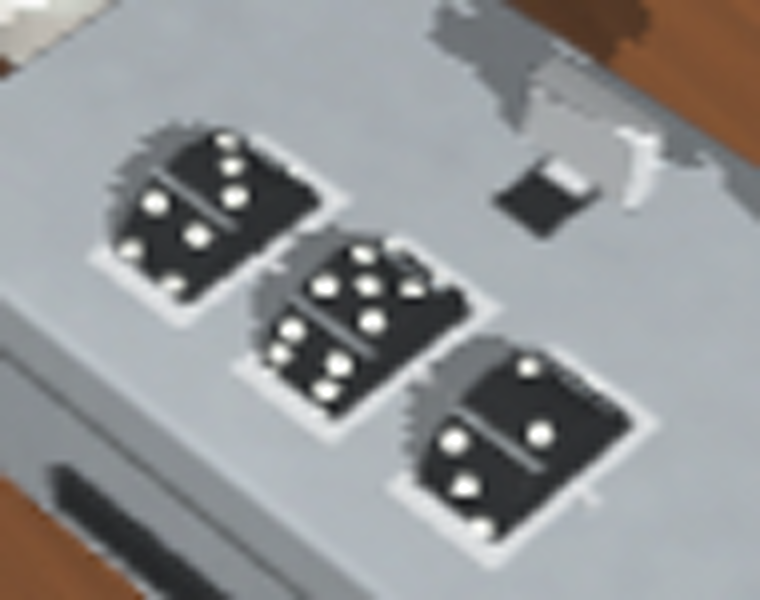

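Side crop shows 3 at (235,165), 5 at (368,285) and 2 at about (535,400), all facing up. Left is about 0.13 rad off, middle 0.03 and right 0.05, so I'll trim the left wheel by 3 mm.

```bash

python3 -m pendant '[{"dx":-0.019,"dy":0.0352,"dz":0,"rx":0,"ry":0,"rz":0,"grip":1},{"dx":-0.019,"dy":0.0352,"dz":0,"rx":0,"ry":0,"rz":0,"grip":1},{"dx":-0.019,"dy":0.0352,"dz":0,"rx":0,"ry":0,"rz":0,"grip":1},{"dx":-0.019,"dy":0.0352,"dz":0,"rx":0,"ry":0,"rz":0,"grip":1},{"dx":-0.019,"dy":0.0352,"dz":0,"rx":0,"ry":0,"rz":0,"grip":1}]' >/dev/null
python3 -m pendant '[{"dx":0,"dy":0,"dz":-0.02,"rx":0,"ry":0,"rz":0,"grip":1},{"dx":0,"dy":0,"dz":-0.02,"rx":0,"ry":0,"rz":0,"grip":1},{"dx":0,"dy":0,"dz":-0.01,"rx":0,"ry":0,"rz":0,"grip":1},{"dx":0,"dy":0,"dz":0,"rx":0,"ry":0,"rz":0,"grip":1},{"dx":0,"dy":0,"dz":0,"rx":0,"ry":0,"rz":0,"grip":1}]' >/dev/null
python3 -c "
from h import *
st()"
```

```text
t 16.12 loc [-31.9  50.6 102.3] yaw -0.0 zax [-0.001 -0.    -1.   ] F [ 0.7  0.2 -0.1] gw 0.0
```

```bash

python3 -m pendant '[{"dx":0.0041,"dy":-0.004,"dz":0,"rx":0,"ry":0,"rz":0,"grip":1},{"dx":0,"dy":0,"dz":-0.01,"rx":0,"ry":0,"rz":0,"grip":1},{"dx":0,"dy":0,"dz":-0.0025,"rx":0,"ry":0,"rz":0,"grip":1},{"dx":0,"dy":0,"dz":-0.0016,"rx":0,"ry":0,"rz":0,"grip":1},{"dx":0,"dy":0,"dz":0,"rx":0,"ry":0,"rz":0,"grip":1}]' >/dev/null
python3 -c "
from h import *
st()"
python3 -m pendant '[{"dx":-0.0017,"dy":-0.0003,"dz":0,"rx":0,"ry":0,"rz":0,"grip":1},{"dx":-0.0017,"dy":-0.0003,"dz":0,"rx":0,"ry":0,"rz":0,"grip":1},{"dx":0,"dy":0,"dz":0,"rx":0,"ry":0,"rz":0,"grip":1},{"dx":0,"dy":0,"dz":0,"rx":0,"ry":0,"rz":0,"grip":1}]' >/dev/null
python3 -c "
from h import *
st()"
python3 -m pendant '[{"dx":0,"dy":0,"dz":0.008,"rx":0,"ry":0,"rz":0,"grip":1},{"dx":0,"dy":0,"dz":0.03,"rx":0,"ry":0,"rz":0,"grip":1},{"dx":0.034,"dy":0.006,"dz":0.02,"rx":0,"ry":0,"rz":0,"grip":1},{"dx":0.035,"dy":-0.01,"dz":0,"rx":0,"ry":0,"rz":0,"grip":1},{"dx":0.035,"dy":-0.01,"dz":0,"rx":0,"ry":0,"rz":0,"grip":1}]' >/dev/null
python3 -m pendant '[{"dx":0.02,"dy":-0.006,"dz":0,"rx":0,"ry":0,"rz":0,"grip":1},{"dx":0,"dy":0,"dz":0,"rx":0,"ry":0,"rz":0,"grip":1},{"dx":0,"dy":0,"dz":0,"rx":0,"ry":0,"rz":0,"grip":1}]' >/dev/null
python3 -c "
from h import *
st();pips('side');pips('top')"
```

```text
t 16.53 loc [-27.4  45.3  88.4] yaw -0.0 zax [ 0.001 -0.    -1.   ] F [-0.3 -0.8  6.5] gw -0.0
t 16.87 loc [-30.3  45.3  88.8] yaw -0.0 zax [ 0.002 -0.    -1.   ] F [ 1.7 -2.6  6. ] gw 0.0
t 17.53 loc [ 87.3   4.8 145.7] yaw 0.0 zax [-0.002 -0.    -1.   ] F [-1.3  0.2  0.5] gw 0.0
side L [(-0.71, -5.2, 329), (-0.22, 5.5, 245), (0.03, -1.1, 396), (0.3, -8.3, 442), (0.81, 5.9, 453)]
side M [(-0.65, 5.8, 173), (-0.63, -8.6, 182), (-0.2, -8.2, 337), (-0.18, 6.0, 313), (0.08, -1.2, 418), (0.59, -3.5, 433), (0.84, 5.7, 424), (1.11, -8.3, 335), (1.11, 5.6, 286)]
side R [(-0.85, -3.9, 44), (-0.28, 5.8, 319), (1.18, -9.3, 58)]
top L []
top M []
top R [(0.17, -7.5, 354), (0.67, 6.2, 222), (0.93, -0.3, 174), (1.16, -8.7, 75)]
```

```bash

python3 -m pendant '[{"dx":-0.0061,"dy":-0.0059,"dz":0,"rx":0,"ry":0,"rz":0,"grip":1},{"dx":0,"dy":0,"dz":-0.02,"rx":0,"ry":0,"rz":0,"grip":1},{"dx":0,"dy":0,"dz":-0.01,"rx":0,"ry":0,"rz":0,"grip":1},{"dx":0,"dy":0,"dz":0,"rx":0,"ry":0,"rz":0,"grip":1},{"dx":0,"dy":0,"dz":0,"rx":0,"ry":0,"rz":0,"grip":1}]' >/dev/null
python3 -c "
from h import *
st()
a=r.grab_frame('side')[150:270,320:480];cv2.imwrite('pics/s4.png',cv2.resize(a,None,fx=4,fy=4)[:,:,::-1])"
```

```text
t 18.05 loc [ 79.6   0.9 115.9] yaw 0.001 zax [-0.002  0.    -1.   ] F [0.1 0.2 0.4] gw 0.0
```

View pics/s4.png

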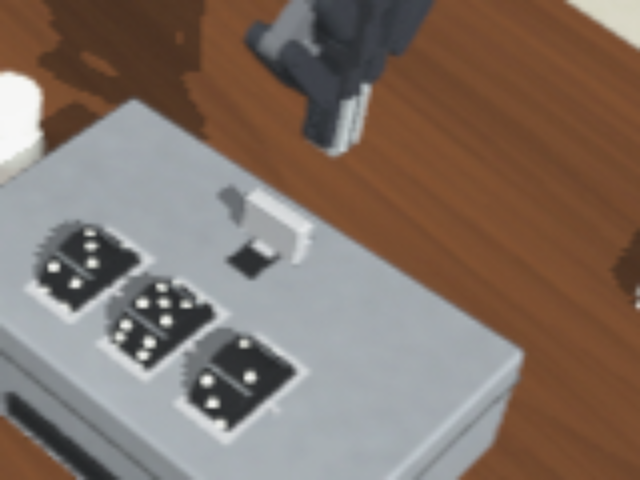

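The tip at (335,150) in the crop hangs above and beyond the tab at (280,220), clear of it. Descending behind the tab.

```bash

python3 -m pendant '[{"dx":0,"dy":-0.0008,"dz":-0.018,"rx":0,"ry":0,"rz":0,"grip":1},{"dx":0,"dy":0,"dz":-0.014,"rx":0,"ry":0,"rz":0,"grip":1},{"dx":0,"dy":0,"dz":-0.006,"rx":0,"ry":0,"rz":0,"grip":1},{"dx":0,"dy":0,"dz":0,"rx":0,"ry":0,"rz":0,"grip":1},{"dx":0,"dy":0,"dz":0,"rx":0,"ry":0,"rz":0,"grip":1}]' >/dev/null
python3 -c "
from h import *
st()"
python3 -m pendant '[{"dx":-0.003,"dy":-0.0005,"dz":0,"rx":0,"ry":0,"rz":0,"grip":1},{"dx":-0.003,"dy":-0.0005,"dz":0,"rx":0,"ry":0,"rz":0,"grip":1},{"dx":-0.002,"dy":-0.0003,"dz":0,"rx":0,"ry":0,"rz":0,"grip":1},{"dx":0,"dy":0,"dz":0,"rx":0,"ry":0,"rz":0,"grip":1}]' >/dev/null
python3 -c "
from h import *
st()"
python3 -m pendant '[{"dx":-0.002,"dy":-0.0003,"dz":0,"rx":0,"ry":0,"rz":0,"grip":1},{"dx":-0.002,"dy":-0.0003,"dz":0,"rx":0,"ry":0,"rz":0,"grip":1},{"dx":0,"dy":0,"dz":0,"rx":0,"ry":0,"rz":0,"grip":1}]' >/dev/null
python3 -c "
from h import *
st()"
```

```text
t 18.52 loc [80.6 -0.5 78.8] yaw 0.001 zax [ 0. -0. -1.] F [ 0.5 -0.2  0.8] gw -0.0
t 18.85 loc [71.8 -0.5 78.8] yaw 0.0 zax [ 0.  0. -1.] F [-0.   0.5 -0.4] gw -0.0
t 19.1 loc [67.8 -0.3 78.3] yaw 0.0 zax [-0.  0. -1.] F [-0.1  0.3 -0. ] gw -0.0
```

```bash

python3 -m pendant '[{"dx":-0.002,"dy":-0.0003,"dz":0,"rx":0,"ry":0,"rz":0,"grip":1},{"dx":-0.002,"dy":-0.0003,"dz":0,"rx":0,"ry":0,"rz":0,"grip":1},{"dx":0,"dy":0,"dz":0,"rx":0,"ry":0,"rz":0,"grip":1}]' >/dev/null
python3 -c "
from h import *
st()"
python3 -m pendant '[{"dx":-0.002,"dy":-0.0003,"dz":0,"rx":0,"ry":0,"rz":0,"grip":1},{"dx":-0.002,"dy":-0.0003,"dz":0,"rx":0,"ry":0,"rz":0,"grip":1},{"dx":0,"dy":0,"dz":0,"rx":0,"ry":0,"rz":0,"grip":1}]' >/dev/null
python3 -c "
from h import *
st()"
```

```text
t 19.35 loc [64.4 -0.2 78.3] yaw 0.001 zax [ 0.001 -0.    -1.   ] F [ 2.7  0.6 -1. ] gw -0.0
t 19.6 loc [59.9 -0.2 78.3] yaw 0.0 zax [ 0. -0. -1.] F [ 2.1 -0.3 -1.8] gw 0.0
```

The latch has gone past the blocking distance at about 2.5 N, so the code is accepted. Pushing on to the stop.

```bash

python3 -m pendant '[{"dx":-0.002,"dy":-0.0003,"dz":0,"rx":0,"ry":0,"rz":0,"grip":1},{"dx":-0.002,"dy":-0.0003,"dz":0,"rx":0,"ry":0,"rz":0,"grip":1},{"dx":-0.002,"dy":-0.0003,"dz":0,"rx":0,"ry":0,"rz":0,"grip":1},{"dx":0,"dy":0,"dz":0,"rx":0,"ry":0,"rz":0,"grip":1}]' >/dev/null
python3 -c "
from h import *
st()"
python3 -m pendant '[{"dx":-0.001,"dy":-0.0002,"dz":0,"rx":0,"ry":0,"rz":0,"grip":1},{"dx":-0.001,"dy":-0.0002,"dz":0,"rx":0,"ry":0,"rz":0,"grip":1},{"dx":0,"dy":0,"dz":0,"rx":0,"ry":0,"rz":0,"grip":1}]' >/dev/null
python3 -c "
from h import *
st()"
```

```text
t 19.93 loc [53.5 -0.2 78.3] yaw 0.0 zax [-0. -0. -1.] F [ 1.5 -1.8  0.2] gw -0.0
t 20.18 loc [51.9 -0.2 78.3] yaw 0.0 zax [ 0. -0. -1.] F [ 2.7 -2.2  0.3] gw 0.0
```

```bash

python3 -m pendant '[{"dx":-0.001,"dy":-0.0002,"dz":0,"rx":0,"ry":0,"rz":0,"grip":1},{"dx":0,"dy":0,"dz":0,"rx":0,"ry":0,"rz":0,"grip":1}]' >/dev/null
python3 -c "
from h import *
st()"
python3 -m pendant '[{"dx":-0.001,"dy":-0.0002,"dz":0,"rx":0,"ry":0,"rz":0,"grip":1},{"dx":0,"dy":0,"dz":0,"rx":0,"ry":0,"rz":0,"grip":1}]' >/dev/null
python3 -c "
from h import *
st()"
```

```text
t 20.35 loc [51.7 -0.1 78.4] yaw 0.001 zax [ 0.002 -0.    -1.   ] F [ 4.5 -2.3 -2.7] gw -0.0
t 20.52 loc [51.6 -0.1 78.5] yaw 0.001 zax [ 0.003 -0.    -1.   ] F [ 8.3 -2.5 -5. ] gw -0.0
```

Stop reached: the force rises to 8 N with no further motion. Backing off, lifting and checking.

```bash

python3 -m pendant '[{"dx":0.006,"dy":0.001,"dz":0,"rx":0,"ry":0,"rz":0,"grip":1},{"dx":0.012,"dy":0.002,"dz":0,"rx":0,"ry":0,"rz":0,"grip":1},{"dx":0.01,"dy":0.0017,"dz":0.01,"rx":0,"ry":0,"rz":0,"grip":1},{"dx":0.01,"dy":0.0017,"dz":0.03,"rx":0,"ry":0,"rz":0,"grip":1},{"dx":0.02,"dy":0.003,"dz":0.035,"rx":0,"ry":0,"rz":0,"grip":1}]' >/dev/null
python3 -m pendant '[{"dx":0.02,"dy":0.003,"dz":0.02,"rx":0,"ry":0,"rz":0,"grip":1},{"dx":0.02,"dy":0.003,"dz":0,"rx":0,"ry":0,"rz":0,"grip":1},{"dx":0,"dy":0,"dz":0,"rx":0,"ry":0,"rz":0,"grip":1},{"dx":0,"dy":0,"dz":0,"rx":0,"ry":0,"rz":0,"grip":1}]' >/dev/null
python3 -c "
from h import *
st();pips('side')
a=r.grab_frame('side')[140:330,280:510];cv2.imwrite('pics/s5.png',cv2.resize(a,None,fx=3,fy=3,interpolation=cv2.INTER_CUBIC)[:,:,::-1])"
```

```text
t 21.27 loc [149.   -0.9 172.4] yaw 0.001 zax [-0.002  0.    -1.   ] F [-1.4 -0.1 -0.4] gw 0.0
side L [(-0.71, -5.2, 327), (-0.22, 5.5, 245), (0.03, -1.1, 397), (0.3, -8.3, 441), (0.81, 5.9, 453)]
side M [(-0.64, 5.8, 171), (-0.63, -8.6, 182), (-0.2, -8.2, 338), (-0.18, 6.0, 313), (0.08, -1.2, 417), (0.59, -3.5, 436), (0.84, 5.7, 423), (1.11, -8.3, 335), (1.11, 5.6, 286)]
side R [(-0.85, -3.9, 44), (-0.28, 5.8, 319), (1.18, -9.3, 56)]
```

View pics/s5.png

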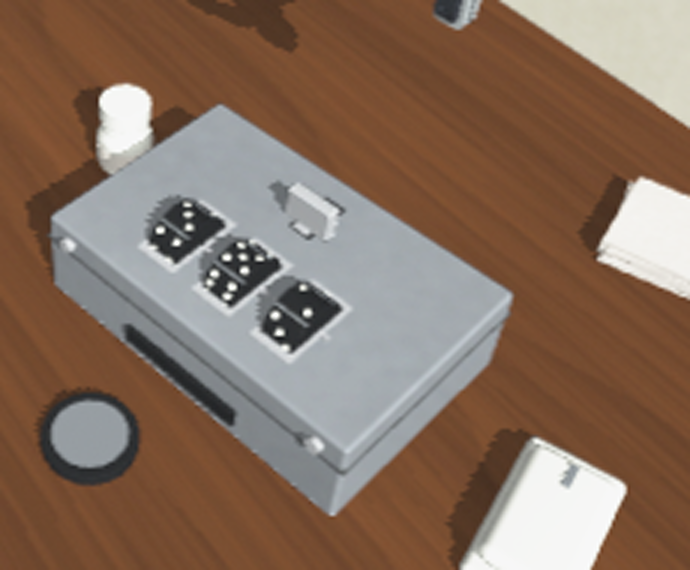

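The tab, at (312,212) in the crop, is now at the wheel end of its slot. The wheels show 3, 5 and 2, and the mouse, lens cap and jar have not moved.

```bash
python3 -c "
from station import r
print(r.sign_off())"
```

```text
the job is handed in; nothing more can be done
None
```

The strongbox is unlocked and handed in at about 21 s: the wheels show 3, 5 and 2, the latch was pushed to its stop and let go, and the mouse, lens cap and jar were left alone.

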